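# Fetch the gyro rotor from between the instrument cases

### The arm

A 6-joint arm with a two-finger parallel gripper is mounted at the origin on the work surface. World frame = base frame: x ahead of the robot, y to its left, z up, the work surface at z = 0. Lengths are in mm, angles in rad, forces in N, time in s.
With the tool pointing down it reaches from about 300 to 775 mm from the base axis. Payload 14.6 kg.
Tool frame: the origin (TCP) lies between the finger pads; the fingertips stand 22 mm ahead of it and the grasp point (between the pads) lies 3 mm ahead of it (manip.tcp_to_tips is the distance from the TCP to the fingertips, in mm); y points along the fingers, z is the direction in which the jaws open and shut, and the axes are right-handed (so a half turn about y gives the same grasp; the last joint's range is limited). The gripper opens to 94 mm and grips with 3 to 60 N. Pads are 16 mm wide; open, the fingers measure 119 mm over their backs; the gripper's body (75 mm by 177 mm) begins 78 mm behind the grasp point.
Start: joints at [-1.182, 0.3, 1.521, -0, 1.321, -0.067], TCP at [242.091, -493.843, 206.946] pointing down, gripper open.
Joint ranges: [-3.03, 3.03], [-0.79, 2.21], [0.23, 2.52], [-1.04, 4.18], [0, 3.07], [-2.55, 2.55]. Speed limits (rad/s): [2.22, 2.22, 2.57, 3.14, 3.14, 3.14].

### API

Orientations are given as [roll, pitch, yaw] about the fixed x, y, z axes, in that order (R = Rz(yaw) Ry(pitch) Rx(roll)).
In Python, from cell import manip gives the robot as it stands.
- The arm moves only by the shell command python3 -m jog 'ROWS' [OPENING] [FORCE]. ROWS is JSON, one flat list of numbers, 6 for each row, row after row: the shift along the tool's x, y, z in mm, then the turn, a rotation vector about the tool's x, y, z in degrees. A call has 1 to 10 rows; each row is the pose to reach, as a shift and turn from the pose commanded when the call began, along the tool's axes at that moment; what a row does not reach only later rows make up. A row lasts 1/12 s, in which the tool goes at most 41.7 mm and 7.16 degrees, less where a joint would pass 70% of its speed; a pose out of reach is approached as far as the arm can. A call with a gripper value outside its range is refused whole. OPENING is the finger opening in mm, from 0 to 94, set as the call begins (- or left out, the last holds). The fingers move at their own pace and stop on an object; FORCE is the grip in N (left out, the last holds). Time passes only in rows, so rows that repeat a pose let the fingers close. It gives the time, the measured TCP pose, the force and the opening at its end, in the units of the state.
- manip.read_state(): the state, without advancing time (a new reading comes with each control period).
- manip.camera(name): name is "scene" or "side" or "wrist"; returns a dict with "img" (400x640x3 uint8, red, green, blue), "intrinsics" (3x3 intrinsics, pixels), "origin" and "orientation" of the camera in the world. Camera axes: x right, y down, z forward; pixel columns grow to the right and rows downward; lengths in mm; the calibration is good to about 2 mm. The wrist camera is an equidistant fisheye: a pixel r from the principal point sees the ray r / f radians off the axis. A picture is of the moment at which its call begins. There is no depth.
- manip.sign_off(): hands the job in, once; it reports no verdict.
Trained networks look in a picture, given as the dict that the camera call returned (one of the last four; its "shot" number tells which), for a name from the list of things; names that differ only in an ending like _2 or _b are one class to them, and where a whole thing is asked for, a point or a joint stands for the part that bears it (a point fixed in the world has none). Each returns a list of dicts, best first, with "score" (0 to 1); they miss things now and then, are a little off and sometimes report something else, mostly with a low value. They report only what shows in the picture. A call takes as long as a camera call. They do not tell look-alikes from the thing itself.
- manip.masks_of(thing, picture): "pixels" (400x640 bool, what is visible of it) and "xy" ([column, row] in pixels, amid what is visible of it).
- manip.tip_of(thing, picture): "xy" ([column, row] in pixels: a listed point, or the origin of a listed thing).
The state is a dict: "clock": time; "joints": joint angles; "qd": joint speeds; "effort": joint torques, N m; "eef_pos": TCP position; "eef_rot": TCP orientation; "wrist_force": force on the tool from outside, world axes, zero at the start; "moment": the same for the moment, N m; "finger_gap": finger opening in mm.
Only numpy, scipy, OpenCV 4.12 (cv2) and the standard library are available. Lean on these libraries where they do the work, as an engineer would, in place of code of your own. Each camera call takes 0.05 s, during which the arm holds its last target.

### The job

The green gyro rotor is penned in between two instrument cases in the wooden lane: first lift both cases out and stand them on the blue mat, leaving the rotor where it is. Then seat the rotor flat in the brass-rimmed seat of the test stand, and only after that put each case back upright in the end of the lane it came from. Set things down gently without dropping or toppling them, and leave the chrome ring and the brass pitot tip where they lie.

Things in the scene. Friction and masses are not known exactly. Their poses are not given: they have to be found in the camera images.
- altimeter: Black round instrument case standing upright, face down: bezel foot 58 mm diameter and 10 mm high, body 55 mm diameter up to 60 mm, and on top a plain round brass rear boss, 26 mm diameter, from 60 to 94 mm height, by which it is picked up from above. About 0.32 kg (may vary 0.8 to 1.25 times). Origin: centre of the underside, z up along its axis. Starts on the lane's floor at one end or the other: that is its own place.
- airspeed: White round instrument case standing upright, face down: bezel foot 58 mm diameter and 10 mm high, body 55 mm diameter up to 60 mm, and on top a plain round steel rear boss, 26 mm diameter, from 60 to 94 mm height, by which it is picked up from above. About 0.32 kg (may vary 0.8 to 1.25 times). Origin: centre of the underside, z up along its axis. Starts on the lane's floor at one end or the other: that is its own place.
- rotor: Green gyro rotor, a plain upright cylinder 48 mm in diameter and 40 mm high with a small flat brass hub disc on top. About 0.24 kg (may vary 0.8 to 1.25 times). Origin: centre of the underside, z up. At the start it stands in the middle of the lane with about 7 mm to the case on each side; its top is level with the lane walls.
- lane: Fixed open-topped trough of light wood, 86 mm (its x) by 208 mm (its y) outside, 46 mm high; walls 6 mm thick, floor 6 mm thick, so inside 74 by 196 mm with the floor 6 mm above the origin. Origin: centre of the underside, on the bench; x across, y along the trough. Three parts stand on its floor in a row along y: the rotor at y about 0, the cases at about +60 and -60 mm. Too narrow for fingers beside the rotor across x; with the cases gone there is room along y.
- mat: Fixed flat blue mat on the bench, 200 mm (its x) by 140 mm (its y), 4 mm thick. Origin: centre of the underside; top 4 mm above it. Both cases fit on it side by side along x.
- stand: Fixed dark cast-iron test stand. Origin: on the bench under the seat axis, z up. Base 16 mm high, x -50 to 150, y -70 to 70 mm. Round pedestal, 78 mm diameter; its flat top, the seat floor, 30 mm above the origin, has a brass rim 3 mm high, about 64 mm inner, 74 mm outer diameter. At x 100 to 146 mm a column with slotted pointer plate (110 mm wide) and brass knob on top, up to 88 mm, not used.
- bezel: Loose bystander: chrome ring, 82 mm outer and 68 mm inner diameter, 10 mm high, lying flat beyond the lane. Origin: centre of the underside. Leave alone.
- pitot: Loose bystander: brass pitot tip, lying, 110 mm long (its x from -60 to +50 mm), 16 mm thick, origin under its middle, beyond the lane. Leave alone.
Things that resemble listed ones, but are neither listed nor needed, are in the scene too. Leave any orange look-alike of the rotor alone. Leave any orange look-alike of the stand alone.

How it is judged (in metres and radians):
On the way, in this order (a step that is already met when the one before it is completed fails the run):
1. both cases stand released on the blue mat, the rotor still in its place in the lane (x of altimeter in the frame of mat between -0.085 and 0.085 m and y of altimeter in the frame of mat between -0.055 and 0.055 m and z of altimeter in the frame of mat between 0 and 0.009 m and angle between each of altimeter, airspeed's own z axis and vertical below 0.1 rad and linear speed of each of altimeter, airspeed below 0.03 m/s and contact force between each of altimeter, airspeed and the fingers below 0.3 N and x of airspeed in the frame of mat between -0.085 and 0.085 m and y of airspeed in the frame of mat between -0.055 and 0.055 m and z of airspeed in the frame of mat between 0 and 0.009 m and distance of rotor from where it was at the start of the episode below 0.02 m), for 0.2 s.
2. the rotor sits released in the stand's seat while both cases still stand on the mat (horizontal distance between rotor and stand below 0.009 m and z of rotor in the frame of stand between 0.026 and 0.0325 m and angle between each of rotor, altimeter, airspeed's own z axis and vertical below 0.1 rad and linear speed of each of rotor, altimeter, airspeed below 0.03 m/s and contact force between each of rotor, altimeter, airspeed and the fingers below 0.3 N and x of altimeter in the frame of mat between -0.085 and 0.085 m and y of altimeter in the frame of mat between -0.055 and 0.055 m and z of altimeter in the frame of mat between 0 and 0.009 m and x of airspeed in the frame of mat between -0.085 and 0.085 m and y of airspeed in the frame of mat between -0.055 and 0.055 m and z of airspeed in the frame of mat between 0 and 0.009 m), for 0.2 s.
At the end, for the whole second after the job is handed in: The rotor stands upright in the seat (within 9 mm of its axis, on its floor) and each case stands upright (within 0.1 rad) in the lane within 12 mm of where it stood at the start; all released and at rest (horizontal distance between rotor and stand below 0.009 m and z of rotor in the frame of stand between 0.026 and 0.0325 m and angle between each of rotor, altimeter, airspeed's own z axis and vertical below 0.1 rad and linear speed of each of rotor, altimeter, airspeed below 0.03 m/s and contact force between each of rotor, altimeter, airspeed and the fingers below 0.3 N and distance of each of altimeter, airspeed from where it was at the start of the episode below 0.012 m); the robot touches nothing.
It fails at once if the chrome ring or the pitot tip is moved more than 15 mm (distance of any of bezel, pitot from where it was at the start of the episode above 0.015 m).
It fails at once if a case or the rotor is tipped past about 30 degrees (angle between any of altimeter, airspeed, rotor's own z axis and vertical above 0.52 rad).
It fails at once if a case or the rotor is dropped (out of the fingers, faster than a 10 mm fall gives) ((contact force between altimeter and the fingers below 0.1 N and linear speed of altimeter above 0.45 m/s) or (contact force between airspeed and the fingers below 0.1 N and linear speed of airspeed above 0.45 m/s) or (contact force between rotor and the fingers below 0.1 N and linear speed of rotor above 0.45 m/s)).
It also fails if it takes over 131 s, if anything falls off the work surface, if the arm or the gripper's body presses on something with over 40 N, if the wrist force passes 120 N, or if a joint passes its speed limit or range.

## Working session

There is one attempt and no reset: what is moved stays moved. The work goes in short steps, Python scripts to look and compute and a shell command to move; the robot and the scene stay as the last step left them, time stands still between calls to the robot, and variables do not carry over. Pictures are saved under pics/ and viewed, and the job is handed in when it is done.

```bash
ls; mkdir -p pics
python3 - <<'E'
from cell import manip
import cv2
print(manip.read_state())
for n in ["scene","side","wrist"]:
    p=manip.camera(n); print(n,p["intrinsics"],p["origin"],p["orientation"],p["shot"])
    cv2.imwrite(f"pics/{n}0.png",p["img"][:,:,::-1])
E
```

```text
pics
{'clock': 0.0, 'joints': array([-1.18159510e+00,  3.00508527e-01,  1.52157693e+00,  8.07173175e-06,
        1.32068569e+00, -6.65818134e-02]), 'qd': array([ 0.00015267,  0.00123646,  0.00070813,  0.00167826, -0.00206015,
       -0.00049004]), 'effort': array([-7.69614617e-04, -5.31814742e+01, -3.52738738e+01,  7.06952135e-02,
        2.44734687e-02, -1.14033664e-04]), 'eef_pos': array([ 242.00183799, -493.61247753,  206.36755064]), 'eef_rot': array([-1.57197170e+00,  8.62097036e-05, -2.68581167e+00]), 'wrist_force': array([ 0.1708366 ,  0.40274678, -0.29287842]), 'moment': array([-0.03614912,  0.03698158, -0.03128478]), 'finger_gap': 94.0549162045982}
scene [[516.178836     0.         317.8316002 ]
 [  0.         516.178836   200.59466319]
 [  0.           0.           1.        ]] [1413.76127795 -440.30469937 1019.05526468] [-2.3150583   0.00258019  1.01571372] 1
side [[458.05053118   0.         321.85313855]
 [  0.         458.05053118 202.67247485]
 [  0.           0.           1.        ]] [-175.76186366 -988.25863294  876.42646551] [-2.13743739 -0.01928292 -0.55088516] 2
wrist [[309.70691629   0.         320.29922476]
 [  0.         309.70691629 202.49461585]
 [  0.           0.           1.        ]] [ 312.57722984 -460.27844284  384.28736053] [ 2.86898377e+00  1.89619484e-03 -1.11546977e+00] 3
```

View pics/scene0.png

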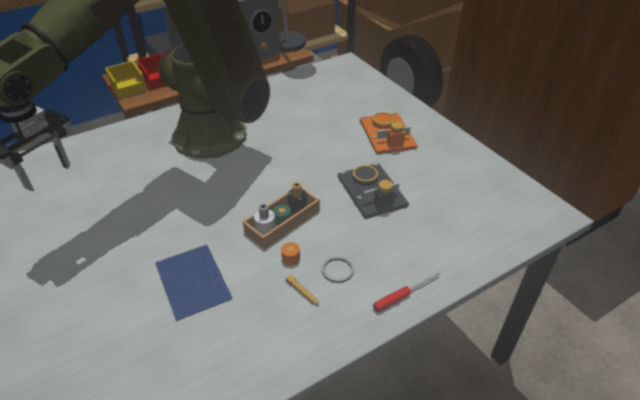

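View pics/side0.png

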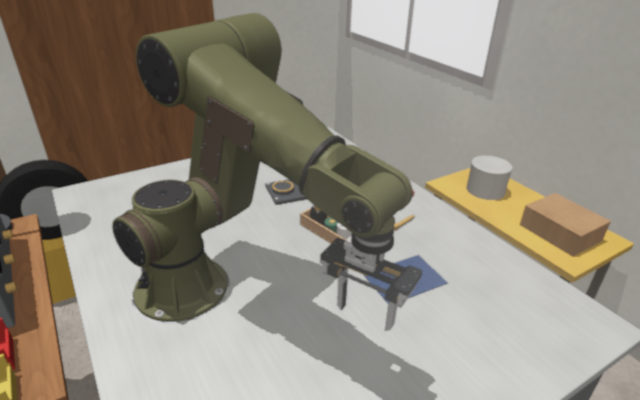

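View pics/wrist0.png

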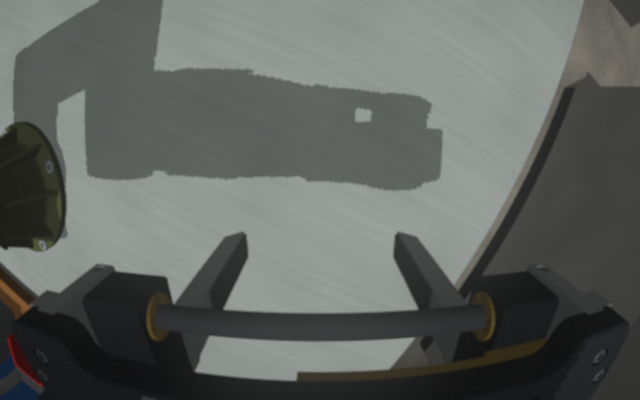

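```bash
cat > h.py <<'E'
import numpy as np, cv2
from scipy.spatial.transform import Rotation as Ro
from cell import manip
def RR(r): return Ro.from_euler('xyz',r)
def ray(p,uv,wrist):
    K=p["intrinsics"]; a=(np.atleast_2d(uv)-[K[0,2],K[1,2]])/K[0,0]
    if wrist:
        r=np.linalg.norm(a,axis=1,keepdims=True)+1e-9
        d=np.c_[np.sin(r)*a/r,np.cos(r)]
    else: d=np.c_[a,np.ones(len(a))]
    return RR(p["orientation"]).apply(d)
def onz(p,uv,z,wrist=False):
    d=ray(p,uv,wrist); o=np.array(p["origin"]); t=(z-o[2])/d[:,2]
    return (o+t[:,None]*d)[:,:2]
def proj(p,X,wrist=False):
    K=p["intrinsics"]; c=RR(p["orientation"]).inv().apply(np.atleast_2d(X)-p["origin"])
    if wrist:
        rho=np.linalg.norm(c[:,:2],axis=1)+1e-9; th=np.arctan2(rho,c[:,2]); a=c[:,:2]/rho[:,None]*th[:,None]
    else: a=c[:,:2]/c[:,2:]
    return a*K[0,0]+[K[0,2],K[1,2]]
def st():
    s=manip.read_state(); print('t %.2f pos %s rot %s F %s gap %.1f'%(s["clock"],np.round(s["eef_pos"],1),np.round(s["eef_rot"],4),np.round(s["wrist_force"],1),s["finger_gap"])); return s
def go(target,yaw=None):
    """needed shift in tool axes (mm) to target, and turn about tool y (deg) ; target TCP; yaw= desired jaw direction angle deg in world"""
    s=manip.read_state(); R=RR(s["eef_rot"]); 
    print('shift',np.round(R.inv().apply(np.array(target)-s["eef_pos"]),1))
    j=R.apply([0,0,1]); a=np.degrees(np.arctan2(j[1],j[0])); 
    print('jaw ang %.2f  yaxis %s'%(a,np.round(R.apply([0,1,0]),4)))
    if yaw is not None:
        d=(yaw-a+90)%180-90; print('turn about tool y: %.2f (world %+.2f)'%(-d,d))
        G=Ro.from_euler('z',d,degrees=True)*R
E
python3 - <<'E'
from h import *
s=st(); R=RR(s["eef_rot"]); print(R.as_matrix().round(3))
p=manip.camera("scene")
H=dict(altimeter=0,airspeed=0,rotor=0,lane=0,mat=0,stand=0)
zz=dict(altimeter=6,airspeed=6,rotor=6,lane=0,mat=0,stand=0,bezel=0,pitot=0)
for n in zz:
    for q in manip.masks_of(n,p)[:2]:
        print(n,'mask',round(q["score"],2),np.round(q["xy"]),q["pixels"].sum())
    for q in manip.tip_of(n,p)[:2]:
        print(n,'tip',round(q["score"],2),np.round(q["xy"]),onz(p,q["xy"],zz[n]).round(1))
c=p["img"][100:330,140:450]; cv2.imwrite("pics/c1.png",cv2.resize(c,None,fx=2.5,fy=2.5,interpolation=cv2.INTER_CUBIC)[:,:,::-1])
E
```

```text
t 0.15 pos [ 242.  -493.7  206.5] rot [-1.5717e+00  1.0000e-04 -2.6858e+00] F [ 0.3 -0.5 -0.4] gap 94.3
[[-0.898 -0.     0.44 ]
 [-0.44   0.001 -0.898]
 [-0.    -1.    -0.001]]
altimeter mask 0.83 [291. 199.] 487
altimeter tip 0.78 [294. 209.] [[471.3  62.8]]
airspeed mask 0.71 [263. 221.] 499
airspeed tip 0.83 [264. 236.] [[520.4 -59.6]]
airspeed tip 0.43 [339. 268.] [[719.8  50.5]]
rotor mask 0.79 [288. 252.] 400
rotor mask 0.77 [278. 212.] 263
rotor tip 0.87 [291. 260.] [[631.9 -40.2]]
rotor tip 0.59 [282. 218.] [[483.2  14.4]]
lane mask 0.59 [284. 221.] 1433
lane tip 0.56 [282. 221.] [[491.6  12.3]]
mat mask 0.93 [193. 284.] 3596
mat tip 0.6 [194. 283.] [[ 565.7 -279.2]]
stand mask 0.63 [387. 131.] 1586
stand mask 0.61 [373. 192.] 2372
stand tip 0.82 [366. 183.] [[481.9 306.7]]
stand tip 0.7 [384. 126.] [[268.7 538. ]]
bezel mask 0.85 [339. 278.] 346
bezel tip 0.85 [336. 266.] [[705.3  50.5]]
pitot mask 0.66 [297. 287.] 269
pitot tip 0.6 [302. 291.] [[728.7 -64.8]]
```

View pics/c1.png

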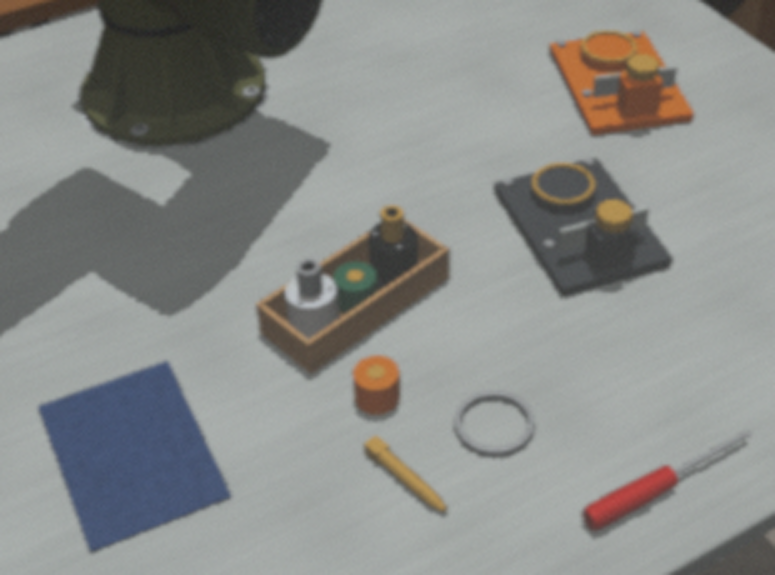

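Run:
```python
from h import *
st(); go([430,-10,250],-68)
```

```text
t 1.00 pos [ 242.1 -493.8  206.9] rot [-1.5708  0.     -2.6858] F [-0.2  1.7  0.2] gap 94.0
shift [-381.7  -43.1 -351.7]
jaw ang -63.89  yaxis [-0.  0. -1.]
turn about tool y: 4.11 (world -4.11)
```

```bash
python3 -m jog '[-28,-8,-26,0,0,0,-56,-16,-52,0,0,0,-84,-24,-78,0,0,0,-112,-32,-104,0,0,0,-140,-40,-130,0,0,0,-168,-43,-156,0,0,0,-196,-43,-182,0,0,0,-224,-43,-208,0,0,0,-252,-43,-234,0,0,0,-270,-43,-250,0,0,0]' 50
python3 -m jog '[-28,0,-26,0,0.8,0,-56,0,-52,0,1.6,0,-84,0,-78,0,2.4,0,-105,0,-96,0,3.2,0,-112,0,-102,0,4.1,0,-112,0,-102,0,4.1,0,-112,0,-102,0,4.1,0,-112,0,-102,0,4.1,0]'
python3 - <<'E'
from h import *
st()
p=manip.camera("wrist"); cv2.imwrite("pics/w1.png",p["img"][:,:,::-1])
E
```

```text
clock: 1.83
eef_pos: [375.0, -147.8, 250.3]
eef_rot: [-1.57, 0.001, -2.685]
wrist_force: [0.1, -0.3, -0.2]
finger_gap: 50.1
clock: 2.5
eef_pos: [429.9, -10.3, 249.9]
eef_rot: [-1.571, -0.0, -2.757]
wrist_force: [-0.0, 0.2, 0.1]
finger_gap: 50.2
t 2.50 pos [429.9 -10.3 249.9] rot [-1.5707e+00 -1.0000e-04 -2.7574e+00] F [-0.   0.2  0.1] gap 50.2
```

View pics/w1.png

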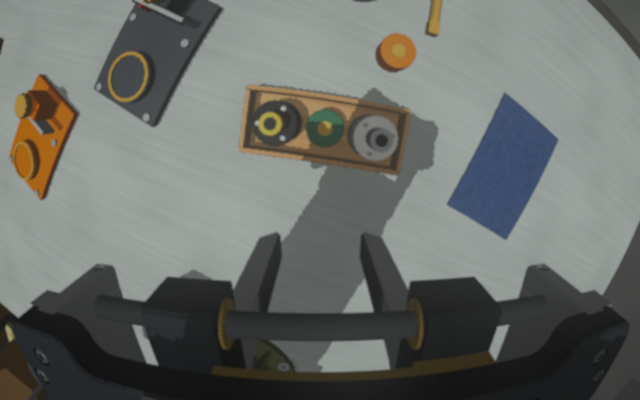

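Run:
```python
from h import *
p=manip.camera("wrist")
im=p["img"]
for n,(x0,y0,w,h,f) in dict(lane=(230,75,195,110,4),stand=(85,0,150,140,4),mat=(430,80,150,170,3.5)).items():
    cv2.imwrite(f"pics/z_{n}.png",cv2.resize(im[y0:y0+h,x0:x0+w],None,fx=f,fy=f,interpolation=cv2.INTER_CUBIC)[:,:,::-1])
zz=dict(altimeter=6,airspeed=6,rotor=6,lane=0,mat=0,stand=0,bezel=0,pitot=0)
for n in zz:
    for q in manip.tip_of(n,p)[:2]:
        print(n,'tip',round(q["score"],2),np.round(q["xy"],1),onz(p,q["xy"],zz[n],True).round(1))
    for q in manip.masks_of(n,p)[:2]:
        m=q["pixels"].astype('uint8'); r=cv2.minAreaRect(np.argwhere(m)[:,::-1].astype('float32')); print(n,'mask',round(q["score"],2),m.sum(),np.round(r[0]),np.round(cv2.boxPoints(r)).tolist() if n in('lane','mat') else '')
        if n=='lane': c=onz(p,cv2.boxPoints(r),46,True);print(c.round(1).tolist(),c.mean(0))
        if n=='mat': c=onz(p,cv2.boxPoints(r),4,True);print(c.round(1).tolist(),c.mean(0))
```

```text
altimeter tip 0.87 [280.9 122.3] [[477.8  65.7]]
altimeter mask 0.77 1728 [277. 122.] 
airspeed tip 0.67 [367.4 135.3] [[505.4 -49.9]]
airspeed tip 0.29 [136.8  76.3] [[473.2 305.7]]
airspeed mask 0.62 1825 [372. 138.] 
rotor tip 0.72 [390.  57.] [[619.3 -37. ]]
rotor tip 0.71 [322.1 126.7] [[492.5  11.5]]
rotor mask 0.94 1137 [325. 128.] 
rotor mask 0.56 1217 [395.  52.] 
lane mask 0.81 6826 [324. 129.] [[236.0, 151.0], [247.0, 81.0], [412.0, 106.0], [401.0, 176.0]]
[[425.9, 102.1], [514.0, 120.6], [562.8, -81.1], [474.8, -105.2]] [494.37073103   9.1245897 ]
mat tip 0.83 [508.  169.5] [[ 554.  -283.4]]
mat mask 0.8 8356 [506. 166.] [[445.0, 207.0], [504.0, 92.0], [568.0, 125.0], [509.0, 240.0]]
[[457.1, -202.8], [658.0, -219.8], [679.9, -369.9], [451.9, -348.1]] [ 561.70791683 -285.16989974]
stand tip 0.97 [ 33.6 157.9] [[265.  531.3]]
stand tip 0.56 [139.2  78.1] [[471.2 304.1]]
stand mask 0.74 4915 [ 36. 134.] 
stand mask 0.71 9384 [153.  47.] 
bezel tip 0.51 [136.9  78.2] [[470.  308.4]]
pitot mask 0.91 472 [433.  17.]
```

View pics/z_lane.png

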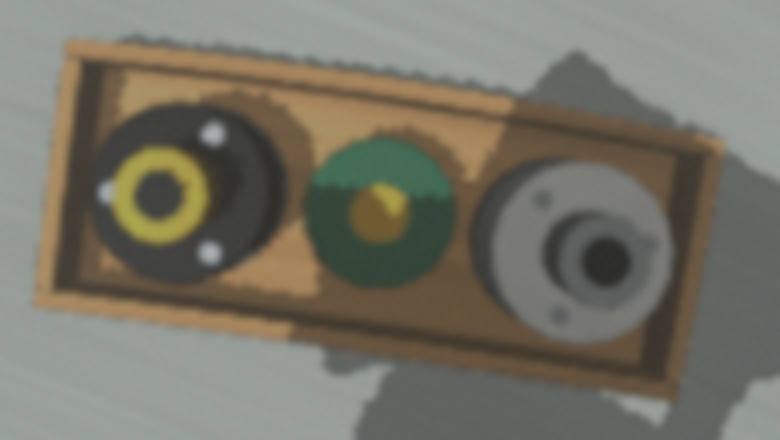

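View pics/z_stand.png

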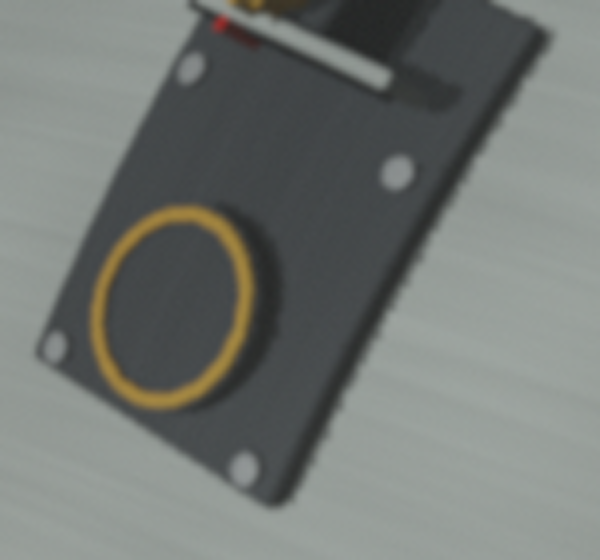

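View pics/z_mat.png

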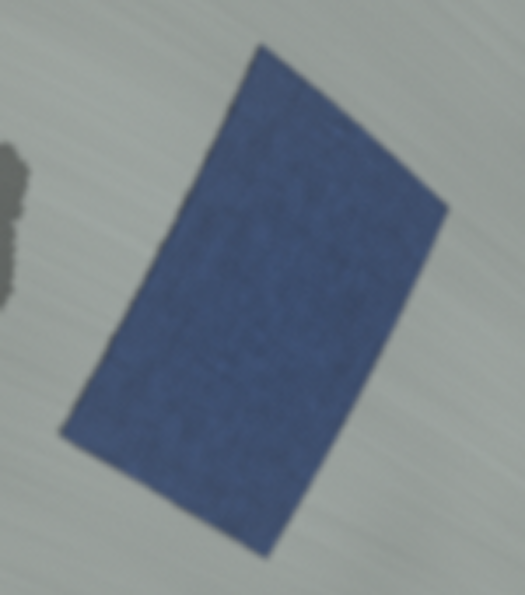

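Run:
```python
from h import *
p=manip.camera("wrist")
def f(pts,o,s,z,): return onz(p,(np.array(pts,float)+.5)/s-.5+o,z,True)
L=[230,75]
print('alt',f([[158,195]],L,4,100),'air',f([[605,260]],L,4,100),'rot',f([[380,213]],L,4,46))
c=f([[68,40],[724,140],[675,398],[35,303]],L,4,46); print('lane',c.round(1).tolist(),c.mean(0), [np.linalg.norm(c[i]-c[i-1]).round(1) for i in range(4)])
d=c[0]-c[1]+c[3]-c[2]; print('lane y ang',np.degrees(np.arctan2(d[1],d[0])))
m=f([[260,45],[448,208],[267,557],[60,433]],[430,80],3.5,4); print('mat',m.round(1).tolist(),m.mean(0),[np.linalg.norm(m[i]-m[i-1]).round(1) for i in range(4)])
d=m[0]-m[3]+m[1]-m[2]; print('mat x ang',np.degrees(np.arctan2(d[1],d[0])))
# ring: hsv threshold
im=p["img"];hsv=cv2.cvtColor(im,cv2.COLOR_RGB2HSV); k=(hsv[...,1]>90)&(hsv[...,0]<30)&(hsv[...,0]>12); k[:, :100]=0;k[:,152:]=0;k[:48]=0;k[105:]=0
pts=np.argwhere(k)[:,::-1].astype(float); w=onz(p,pts,33,True)
(x,y),ax,an=cv2.fitEllipse(w.astype('float32')); print('seat',x,y,ax,len(w), w.min(0),w.max(0),(w.min(0)+w.max(0))/2)
b=f([[38,353],[278,505],[550,40]],[85,0],4,16); print(b.round(1).tolist(),np.linalg.norm(b[0]-b[1]))
s=manip.camera("scene")
for n,z,X in [('alt',100,f([[158,195]],L,4,100)[0]),('air',100,f([[605,260]],L,4,100)[0]),('rot',46,f([[380,213]],L,4,46)[0]),('seat',33,(x,y))]+[('mat',4,q) for q in m]+[('lane',46,q) for q in c]:
    u=proj(s,[X[0],X[1],z])[0]; print(n,u.round(1)); cv2.circle(s["img"],tuple(np.round(u).astype(int)),0,(255,0,255),-1)
cv2.imwrite("pics/s1.png",cv2.resize(s["img"][140:330,140:420],None,fx=2.8,fy=2.8,interpolation=cv2.INTER_NEAREST)[:,:,::-1])
```

```text
alt [[478.03867452  67.36166494]] air [[506.59270543 -49.09054423]] rot [[493.53156821   9.6714887 ]]
lane [[509.7, 119.9], [557.7, -80.3], [476.1, -99.3], [428.4, 100.6]] [492.96323894  10.21442357] [np.float64(83.5), np.float64(205.9), np.float64(83.8), np.float64(205.5)]
lane y ang 103.45303687304063
mat [[658.3, -218.9], [646.9, -356.1], [451.4, -340.1], [463.0, -202.4]] [ 554.90817055 -279.36603617] [np.float64(195.9), np.float64(137.7), np.float64(196.2), np.float64(138.2)]
mat x ang -4.761885778282592
seat 471.0246887207031 305.4464111328125 (69.84941101074219, 70.48701477050781) 553 [433.40842162 267.33771239] [508.68135686 343.77640039] [471.04488924 305.55705639]
[[436.7, 380.1], [412.7, 243.3], [600.5, 203.9]] 138.84231479500184
alt [296.  184.5]
air [262.7 206.1]
rot [281.2 209.9]
seat [364.4 172.6]
mat [231.9 297.1]
mat [175.9 319.2]
mat [154.9 261.8]
mat [206.6 243.7]
lane [318.6 198.9]
lane [262.6 237.2]
lane [242.2 221. ]
lane [298.  185.1]
```

View pics/s1.png

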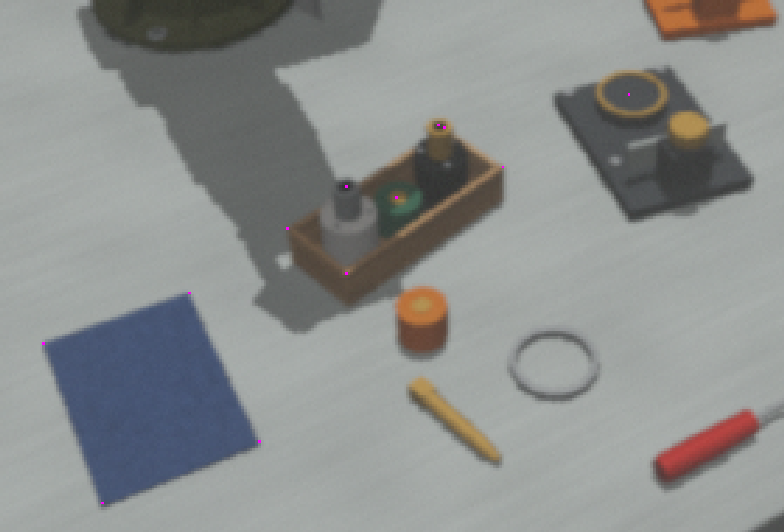

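Run:
```python
from h import *
s=st(); print(s["joints"].round(2)); go([506.6,-49.1,150],103.5)
```

```text
t 3.50 pos [430.2  -9.6 250. ] rot [-1.5708e+00  1.0000e-04 -2.7574e+00] F [ 0.5 -0.2 -0.1] gap 49.9
[-0.11 -0.01  1.77  0.    1.38  1.08]
shift [-56.1 100.   65.2]
jaw ang -67.98  yaxis [ 1.e-04  0.e+00 -1.e+00]
turn about tool y: 8.52 (world -8.52)
```

```bash
python3 -m jog '[-14,20,16,0,2,0,-28,40,32,0,4,0,-42,60,48,0,6,0,-52,80,60,0,8,0,-56,95,65,0,8.5,0,-56,100,65,0,8.5,0,-56,100,65,0,8.5,0,-56,100,65,0,8.5,0]' 50 25
python3 - <<'E'
from h import *
st(); go([506.6,-49.1,93],103.5)
p=manip.camera("wrist"); cv2.imwrite("pics/w2.png",p["img"][:,:,::-1])
print(proj(p,[[506.6,-49.1,100],[506.6,-49.1,6]],True))
E
```

```text
clock: 4.17
eef_pos: [506.3, -48.7, 150.6]
eef_rot: [-1.571, 0.0, -2.905]
wrist_force: [-0.5, 1.2, -0.1]
finger_gap: 50.0
t 4.17 pos [506.3 -48.7 150.6] rot [-1.5707e+00  3.0000e-04 -2.9051e+00] F [-0.5  1.2 -0.1] gap 50.0
shift [-0.2 57.6  0.5]
jaw ang -76.45  yaxis [ 3.e-04 -0.e+00 -1.e+00]
turn about tool y: 0.05 (world -0.05)
[[319.91153059 220.00168479]
 [320.10332079 191.60651141]]
```

View pics/w2.png

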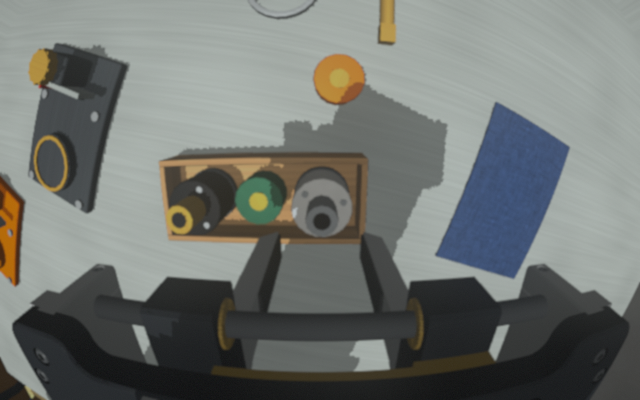

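```bash
python3 -m jog '[0,12,0,0,0,0,0,24,0,0,0,0,0,36,0,0,0,0,0,46,0,0,0,0,0,52,0,0,0,0,0,57,0,0,0,0,0,57,0,0,0,0,0,57,0,0,0,0]'
python3 -m jog '[0,0,0,0,0,0,0,0,0,0,0,0,0,0,0,0,0,0,0,0,0,0,0,0,0,0,0,0,0,0,0,0,0,0,0,0]' 0 25
python3 - <<'E'
from h import *
st()
E
```

```text
clock: 4.88
eef_pos: [506.6, -48.9, 93.3]
eef_rot: [-1.571, 0.0, -2.906]
wrist_force: [-0.6, 0.4, 0.3]
finger_gap: 49.8
clock: 5.38
eef_pos: [506.6, -49.0, 93.2]
eef_rot: [-1.57, 0.0, -2.906]
wrist_force: [0.1, -0.4, 1.5]
finger_gap: 25.0
t 5.38 pos [506.6 -49.   93.2] rot [-1.5705e+00  4.0000e-04 -2.9057e+00] F [ 0.1 -0.4  1.5] gap 25.0
```

```bash
python3 -m jog '[0,-4,0,0,0,0,0,-12,0,0,0,0,0,-22,0,0,0,0,0,-34,0,0,0,0,0,-46,0,0,0,0,0,-58,0,0,0,0,0,-68,0,0,0,0,0,-76,0,0,0,0,0,-80,0,0,0,0,0,-80,0,0,0,0]'
python3 - <<'E'
from h import *
st(); go([604,-283,173],103.5)
p=manip.camera("wrist"); cv2.imwrite("pics/w3.png",p["img"][:,:,::-1])
E
```

```text
clock: 6.22
eef_pos: [506.7, -48.9, 173.9]
eef_rot: [-1.57, 0.001, -2.906]
wrist_force: [-0.2, 0.3, -2.5]
finger_gap: 24.8
t 6.22 pos [506.7 -48.9 173.9] rot [-1.5703e+00  1.2000e-03 -2.9057e+00] F [-0.2  0.3 -2.5] gap 24.8
shift [-39.9   1.  250.3]
jaw ang -76.49  yaxis [ 1.3e-03 -2.0e-04 -1.0e+00]
turn about tool y: 0.01 (world -0.01)
```

View pics/w3.png

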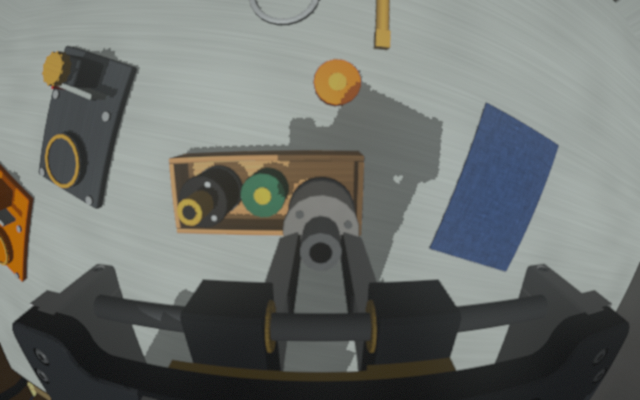

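```bash
python3 -m jog '[-1,0,7,0,0,0,-4,0,25,0,0,0,-9,0,55,0,0,0,-14,0,88,0,0,0,-19,0,121,0,0,0,-25,0,154,0,0,0,-30,0,187,0,0,0,-35,0,217,0,0,0,-38,0,240,0,0,0,-40,0,250,0,0,0]'
python3 -m jog '[0,10,0,0,0,0,0,25,0,0,0,0,0,42,0,0,0,0,0,57,0,0,0,0,0,65,0,0,0,0,0,70,0,0,0,0,0,73,0,0,0,0,0,73,0,0,0,0,0,73,0,0,0,0]'
python3 - <<'E'
from h import *
st(); go([604,-283,92],103.5)
p=manip.camera("scene"); cv2.imwrite("pics/s2.png",cv2.resize(p["img"][140:340,120:420],None,fx=2.6,fy=2.6)[:,:,::-1])
E
```

```text
clock: 7.1
eef_pos: [603.6, -285.9, 171.2]
eef_rot: [-1.572, -0.001, -2.908]
wrist_force: [-0.3, 0.9, -2.7]
finger_gap: 25.1
clock: 7.85
eef_pos: [604.0, -282.7, 100.6]
eef_rot: [-1.57, 0.001, -2.906]
wrist_force: [-0.0, 0.1, -2.4]
finger_gap: 25.3
t 7.85 pos [ 604.  -282.7  100.6] rot [-1.5702e+00  7.0000e-04 -2.9056e+00] F [-0.   0.1 -2.4] gap 25.3
shift [0.1 8.6 0.3]
jaw ang -76.48  yaxis [ 8.e-04 -4.e-04 -1.e+00]
turn about tool y: 0.02 (world -0.02)
```

View pics/s2.png

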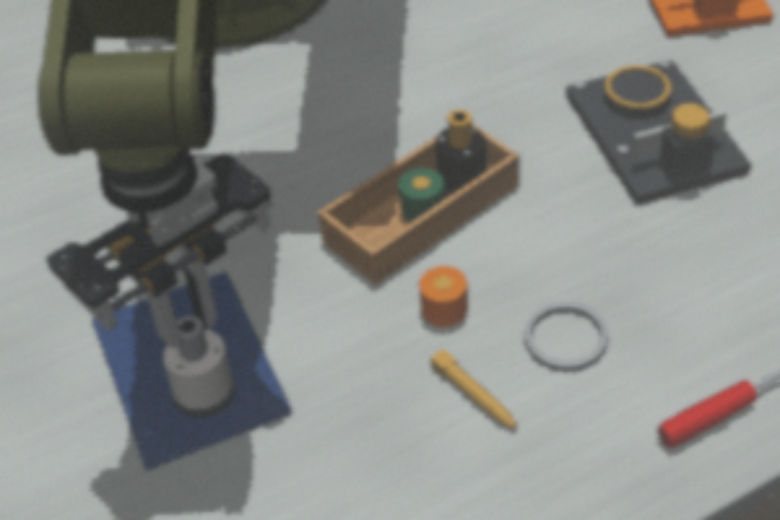

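```bash
python3 -m jog '[0,2,0,0,0,0,0,4,0,0,0,0,0,6,0,0,0,0,0,7.5,0,0,0,0,0,8.5,0,0,0,0,0,9,0,0,0,0,0,9.5,0,0,0,0,0,9.5,0,0,0,0,0,9.5,0,0,0,0]'
```

```text
clock: 8.65
eef_pos: [603.9, -282.9, 91.1]
eef_rot: [-1.57, 0.001, -2.906]
wrist_force: [-1.4, -1.1, 5.6]
finger_gap: 25.0
```

```bash
python3 -m jog '[0,0,0,0,0,0,0,0,0,0,0,0,0,0,0,0,0,0,0,0,0,0,0,0,0,0,0,0,0,0]' 50
python3 -m jog '[0,-6,0,0,0,0,0,-18,0,0,0,0,0,-36,0,0,0,0,0,-56,0,0,0,0,0,-76,0,0,0,0,0,-90,0,0,0,0,0,-100,0,0,0,0,0,-100,0,0,0,0]'
python3 - <<'E'
from h import *
st(); go([478.2,67.2,150],103.5)
p=manip.camera("wrist"); cv2.imwrite("pics/w4.png",p["img"][:,:,::-1])
E
```

```text
clock: 9.07
eef_pos: [603.7, -282.5, 90.2]
eef_rot: [-1.571, -0.0, -2.906]
wrist_force: [-0.1, 0.2, 0.6]
finger_gap: 49.3
clock: 9.73
eef_pos: [604.4, -283.0, 193.7]
eef_rot: [-1.568, 0.003, -2.906]
wrist_force: [0.5, 0.4, -0.7]
finger_gap: 49.9
t 9.73 pos [ 604.4 -283.   193.7] rot [-1.568   0.0032 -2.9057] F [ 0.5  0.4 -0.7] gap 49.9
shift [  41.    42.5 -370.1]
jaw ang -76.48  yaxis [ 0.0038 -0.002  -1.    ]
turn about tool y: 0.02 (world -0.02)
```

View pics/w4.png

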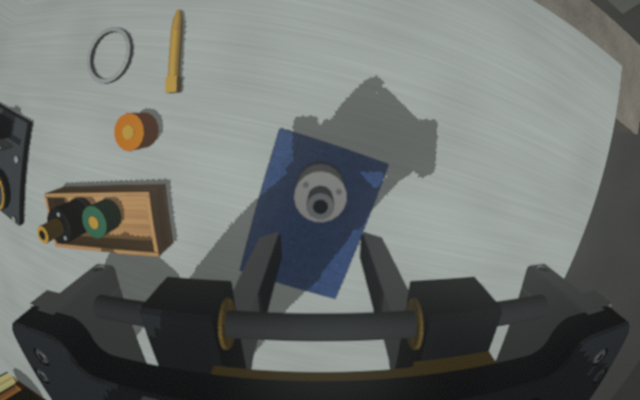

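```bash
python3 -m jog '[4,0,-36,0,0,0,8,0,-72,0,0,0,12,0,-108,0,0,0,16,0,-144,0,0,0,20,0,-180,0,0,0,24,0,-216,0,0,0,28,0,-252,0,0,0,32,0,-288,0,0,0,36,0,-324,0,0,0,40,0,-355,0,0,0]'
python3 -m jog '[0,10,-8,0,0,0,1,20,-14,0,0,0,1,30,-15,0,0,0,1,38,-15,0,0,0,1,40,-15,0,0,0,1,40,-15,0,0,0]'
python3 - <<'E'
from h import *
st(); go([478.2,67.2,93],103.5)
p=manip.camera("wrist"); cv2.imwrite("pics/w5.png",p["img"][:,:,::-1])
print(proj(p,[478.2,67.2,100],True))
E
```

```text
clock: 10.62
eef_pos: [480.5, 55.0, 189.6]
eef_rot: [-1.571, -0.001, -2.905]
wrist_force: [0.9, 0.1, 0.1]
finger_gap: 49.9
clock: 11.12
eef_pos: [477.3, 66.6, 149.4]
eef_rot: [-1.571, -0.002, -2.907]
wrist_force: [-0.7, -0.5, 0.6]
finger_gap: 49.8
t 11.12 pos [477.3  66.6 149.4] rot [-1.571e+00 -1.900e-03 -2.907e+00] F [-0.7 -0.5  0.6] gap 49.8
shift [-1.1 56.4 -0.4]
jaw ang -76.56  yaxis [-1.9e-03 -2.0e-04 -1.0e+00]
turn about tool y: -0.06 (world +0.06)
[[318.83665678 219.43922626]]
```

View pics/w5.png

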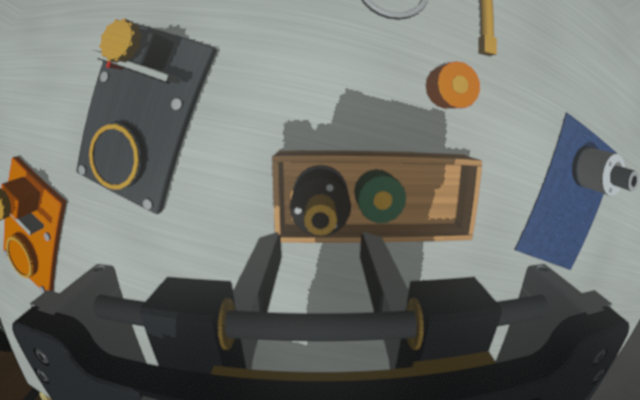

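```bash
python3 -m jog '[-0.5,12,0,0,0,0,-1,24,0,0,0,0,-1,36,0,0,0,0,-1,46,0,0,0,0,-1,52,0,0,0,0,-1,56.5,0,0,0,0,-1,56.5,0,0,0,0,-1,56.5,0,0,0,0]'
python3 -m jog '[0,0,0,0,0,0,0,0,0,0,0,0,0,0,0,0,0,0,0,0,0,0,0,0,0,0,0,0,0,0,0,0,0,0,0,0]' 0 25
python3 -m jog '[0,-4,0,0,0,0,0,-12,0,0,0,0,0,-22,0,0,0,0,0,-34,0,0,0,0,0,-46,0,0,0,0,0,-58,0,0,0,0,0,-70,0,0,0,0,0,-82,0,0,0,0,0,-90,0,0,0,0,0,-90,0,0,0,0]'
python3 - <<'E'
from h import *
st(); go([504,-275,183],103.5)
E
```

```text
clock: 11.83
eef_pos: [478.6, 67.7, 94.3]
eef_rot: [-1.571, 0.0, -2.906]
wrist_force: [0.8, -0.5, -0.2]
finger_gap: 49.9
clock: 12.33
eef_pos: [478.5, 67.7, 94.2]
eef_rot: [-1.571, 0.0, -2.906]
wrist_force: [1.2, -0.5, 2.1]
finger_gap: 25.1
clock: 13.17
eef_pos: [479.0, 67.9, 186.1]
eef_rot: [-1.57, 0.003, -2.906]
wrist_force: [-0.5, -0.4, -2.0]
finger_gap: 25.1
t 13.17 pos [479.   67.9 186.1] rot [-1.5703  0.003  -2.9057] F [-0.5 -0.4 -2. ] gap 25.1
shift [ 55.9   3.1 339.2]
jaw ang -76.48  yaxis [ 3.1e-03  2.0e-04 -1.0e+00]
turn about tool y: 0.02 (world -0.02)
```

```bash
python3 -m jog '[2,0,10,0,0,0,6,0,36,0,0,0,12,0,72,0,0,0,18,0,110,0,0,0,24,0,148,0,0,0,31,0,186,0,0,0,37,0,224,0,0,0,43,0,262,0,0,0,49,0,300,0,0,0,54,0,326,0,0,0]'
python3 -m jog '[1,5,8,0,0,0,2,20,13,0,0,0,2,38,13,0,0,0,2,55,13,0,0,0,2,67,13,0,0,0,2,75,13,0,0,0,2,80,13,0,0,0,2,82,13,0,0,0,2,82,13,0,0,0]'
python3 - <<'E'
from h import *
st(); go([504,-275,92],103.5)
p=manip.camera("scene"); cv2.imwrite("pics/s3.png",cv2.resize(p["img"][140:340,120:420],None,fx=2.6,fy=2.6)[:,:,::-1])
E
```

```text
clock: 14.0
eef_pos: [501.0, -265.4, 182.8]
eef_rot: [-1.571, -0.001, -2.907]
wrist_force: [0.5, 0.9, -2.7]
finger_gap: 25.0
clock: 14.75
eef_pos: [503.2, -274.9, 102.0]
eef_rot: [-1.571, 0.0, -2.906]
wrist_force: [1.3, -1.1, -2.5]
finger_gap: 25.0
t 14.75 pos [ 503.2 -274.9  102. ] rot [-1.5707  0.     -2.9055] F [ 1.3 -1.1 -2.5] gap 25.0
shift [-0.7 10.   0.3]
jaw ang -76.47  yaxis [ 1.e-04 -0.e+00 -1.e+00]
turn about tool y: 0.03 (world -0.03)
```

View pics/s3.png

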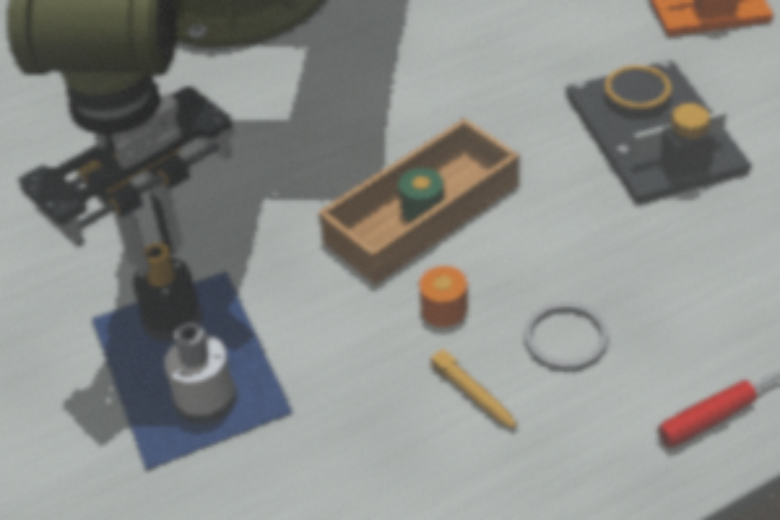

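```bash
python3 -m jog '[0,2,0,0,0,0,0,4,0,0,0,0,0,6,0,0,0,0,0,7.5,0,0,0,0,0,8.5,0,0,0,0,0,9.5,0,0,0,0,0,10,0,0,0,0,0,10,0,0,0,0,0,10,0,0,0,0]'
```

```text
clock: 15.55
eef_pos: [503.3, -275.0, 92.2]
eef_rot: [-1.57, 0.0, -2.906]
wrist_force: [0.2, -0.5, 0.6]
finger_gap: 25.1
```

```bash
python3 -m jog '[0,0,0,0,0,0,0,0,0,0,0,0,0,0,0,0,0,0,0,0,0,0,0,0,0,0,0,0,0,0]' 50
python3 -m jog '[0,-6,0,0,0,0,0,-18,0,0,0,0,0,-36,0,0,0,0,0,-56,0,0,0,0,0,-76,0,0,0,0,0,-96,0,0,0,0,0,-106,0,0,0,0,0,-108,0,0,0,0,0,-108,0,0,0,0]'
python3 - <<'E'
from h import *
st(); go([493.5,9.7,150],103.5)
p=manip.camera("wrist"); cv2.imwrite("pics/w6.png",p["img"][:,:,::-1])
E
```

```text
clock: 15.97
eef_pos: [503.2, -274.9, 92.0]
eef_rot: [-1.571, 0.0, -2.906]
wrist_force: [0.4, -0.5, -0.5]
finger_gap: 49.7
clock: 16.72
eef_pos: [503.2, -275.0, 200.4]
eef_rot: [-1.57, 0.001, -2.906]
wrist_force: [0.5, 0.3, -1.1]
finger_gap: 50.0
t 16.72 pos [ 503.2 -275.   200.4] rot [-1.5701e+00  7.0000e-04 -2.9058e+00] F [ 0.5  0.3 -1.1] gap 50.0
shift [ -57.    50.2 -279.1]
jaw ang -76.49  yaxis [ 8.e-04 -5.e-04 -1.e+00]
turn about tool y: 0.01 (world -0.01)
```

View pics/w6.png

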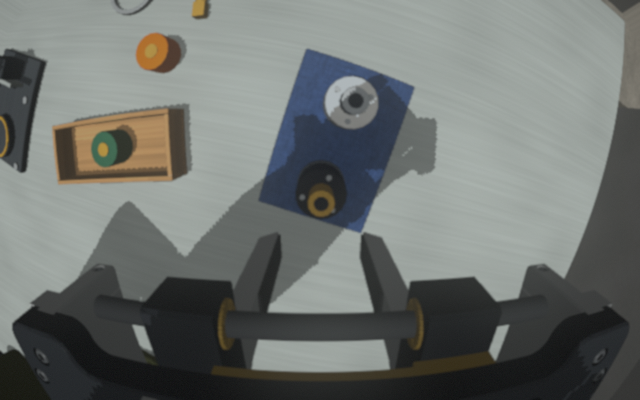

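```bash
python3 -m jog '[-7,0,-36,0,0,0,-14,0,-72,0,0,0,-21,0,-108,0,0,0,-28,0,-144,0,0,0,-35,0,-180,0,0,0,-42,0,-216,0,0,0,-49,0,-248,0,0,0,-55,20,-270,0,0,0,-57,40,-278,0,0,0,-57,50,-279,0,0,0]' 80
python3 -m jog '[0,0,0,0,0,0,0,0,0,0,0,0,0,0,0,0,0,0]'
python3 - <<'E'
from h import *
st(); go([493.5,9.7,38],103.5)
p=manip.camera("wrist"); cv2.imwrite("pics/w7.png",p["img"][:,:,::-1])
print(proj(p,[[493.5,9.7,46]],True))
for q in manip.masks_of("rotor",p)[:2]:
    print(q["score"],q["xy"])
E
```

```text
clock: 17.6
eef_pos: [492.0, 11.4, 147.0]
eef_rot: [-1.572, -0.004, -2.903]
wrist_force: [0.5, -0.3, -0.7]
finger_gap: 80.0
clock: 17.85
eef_pos: [493.8, 8.8, 150.6]
eef_rot: [-1.571, 0.001, -2.907]
wrist_force: [0.1, 0.6, 0.9]
finger_gap: 80.0
t 17.85 pos [493.8   8.8 150.6] rot [-1.5705e+00  6.0000e-04 -2.9068e+00] F [0.1 0.6 0.9] gap 80.0
shift [ 1.000e-01  1.126e+02 -1.000e+00]
jaw ang -76.55  yaxis [ 7.e-04 -1.e-04 -1.e+00]
turn about tool y: -0.05 (world +0.05)
[[318.5382255  201.82719578]]
0.85 [320.5, 198.0]
0.71 [396.6, 81.1]
```

View pics/w7.png

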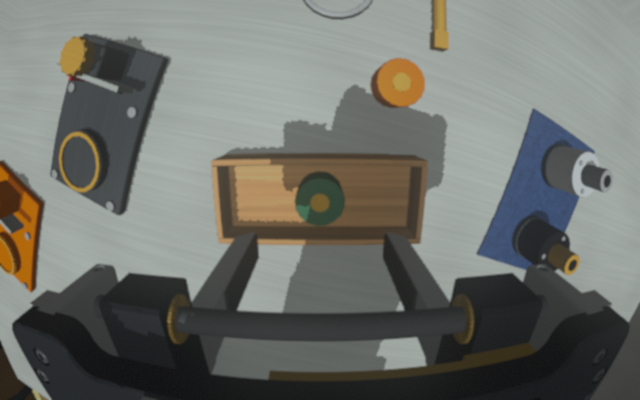

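```bash
python3 -m jog '[0,15,0,0,0,0,0,30,0,0,0,0,0,45,0,0,0,0,0,60,0,0,0,0,0,75,0,0,0,0,0,88,0,0,0,0,0,100,0,0,0,0,0,108,0,0,0,0,0,112,0,0,0,0,0,112,0,0,0,0]'
python3 -m jog '[0,0,0,0,0,0,0,0,0,0,0,0]'
python3 -m jog '[0,0,0,0,0,0,0,0,0,0,0,0,0,0,0,0,0,0,0,0,0,0,0,0,0,0,0,0,0,0,0,0,0,0,0,0,0,0,0,0,0,0]' 0 25
python3 - <<'E'
from h import *
st(); go([471,305.5,62],None)
E
```

```text
clock: 18.78
eef_pos: [493.3, 9.4, 37.7]
eef_rot: [-1.571, -0.0, -2.906]
wrist_force: [-0.7, 0.3, 0.3]
finger_gap: 79.7
clock: 18.95
eef_pos: [493.8, 9.6, 38.7]
eef_rot: [-1.57, 0.001, -2.906]
wrist_force: [0.9, 0.0, 0.3]
finger_gap: 79.9
clock: 19.53
eef_pos: [493.4, 9.7, 38.0]
eef_rot: [-1.571, 0.0, -2.906]
wrist_force: [0.5, -1.0, 1.8]
finger_gap: 47.2
t 19.53 pos [493.4   9.7  38. ] rot [-1.5708  0.     -2.9056] F [ 0.5 -1.   1.8] gap 47.2
shift [ -47.4  -24.  -292.9]
jaw ang -76.48  yaxis [ 0. -0. -1.]
```

```bash
python3 -m jog '[0,-4,0,0,0,0,0,-12,0,0,0,0,0,-22,0,0,0,0,0,-34,0,0,0,0,0,-46,0,0,0,0,0,-58,0,0,0,0,0,-70,0,0,0,0,0,-82,0,0,0,0,0,-90,0,0,0,0,0,-92,0,0,0,0]'
python3 -m jog '[-3,0,-18,0,0,0,-9,0,-50,0,0,0,-15,0,-85,0,0,0,-21,0,-120,0,0,0,-27,0,-155,0,0,0,-33,0,-188,0,0,0,-37,0,-215,0,0,0,-40,0,-232,0,0,0,-41,0,-240,0,0,0,-41,0,-240,0,0,0]'
python3 - <<'E'
from h import *
st(); go([471,305.5,62],None)
p=manip.camera("wrist"); cv2.imwrite("pics/w8.png",p["img"][:,:,::-1])
cv2.imwrite("pics/w8z.png",cv2.resize(p["img"][90:280,200:400],None,fx=3,fy=3,interpolation=cv2.INTER_CUBIC)[:,:,::-1])
a=np.linspace(0,2*np.pi,12,endpoint=False)
u=proj(p,np.c_[471+34.5*np.cos(a),305.5+34.5*np.sin(a),33+0*a],True); print(u.round(1).tolist())
E
```

```text
clock: 20.37
eef_pos: [494.0, 9.7, 131.9]
eef_rot: [-1.57, 0.003, -2.906]
wrist_force: [0.8, 1.0, -2.3]
finger_gap: 47.4
clock: 21.2
eef_pos: [476.7, 253.6, 129.6]
eef_rot: [-1.571, -0.001, -2.904]
wrist_force: [1.5, 0.4, -2.1]
finger_gap: 47.2
t 21.20 pos [476.7 253.6 129.6] rot [-1.5708e+00 -7.0000e-04 -2.9040e+00] F [ 1.5  0.4 -2.1] gap 47.2
shift [ -6.7  67.6 -51.8]
jaw ang -76.39  yaxis [-7.e-04 -2.e-04 -1.e+00]
[[270.9, 161.0], [251.7, 161.8], [236.1, 172.1], [228.5, 188.8], [230.3, 207.0], [240.8, 222.3], [257.2, 230.8], [275.5, 230.6], [291.0, 221.5], [299.8, 205.5], [298.9, 186.6], [288.4, 170.2]]
```

View pics/w8.png

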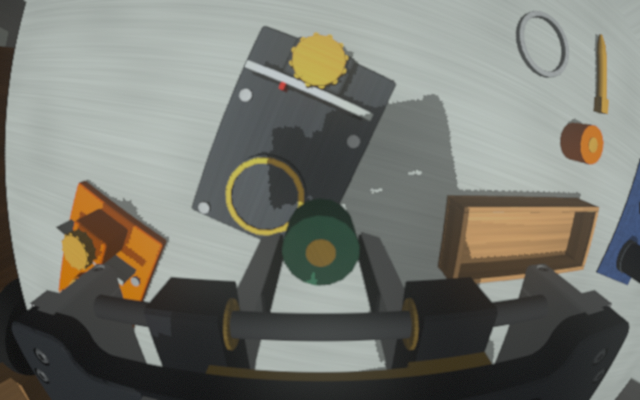

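Run:
```python
from h import *
from scipy.optimize import least_squares
p=manip.camera("wrist");hsv=cv2.cvtColor(p["img"],cv2.COLOR_RGB2HSV)
k=(hsv[...,1]>100)&(hsv[...,0]<32)&(hsv[...,0]>14)&(hsv[...,2]>60); k[:150]=0;k[240:]=0;k[:,:220]=0;k[:,308:]=0
yy,xx=np.nonzero(k); print(len(xx),xx.min(),xx.max(),yy.min(),yy.max())
w=onz(p,np.c_[xx,yy],33,True)
r=least_squares(lambda q:np.hypot(w[:,0]-q[0],w[:,1]-q[1])-q[2],[471,305,34],loss='soft_l1'); print(r.x, np.abs(r.fun).mean())
r=least_squares(lambda q:np.hypot(w[:,0]-q[0],w[:,1]-q[1])-34.5,[471,305],loss='soft_l1'); print(r.x)
im=p["img"].copy(); im[k]=[255,0,255]; cv2.imwrite("pics/w8k.png",cv2.resize(im[130:260,200:330],None,fx=4,fy=4)[:,:,::-1])
```

```text
1218 225 302 157 235
[471.03443599 305.39035807  34.65759245] 1.418022239116489
[471.05932417 305.41410083]
```

View pics/w8k.png

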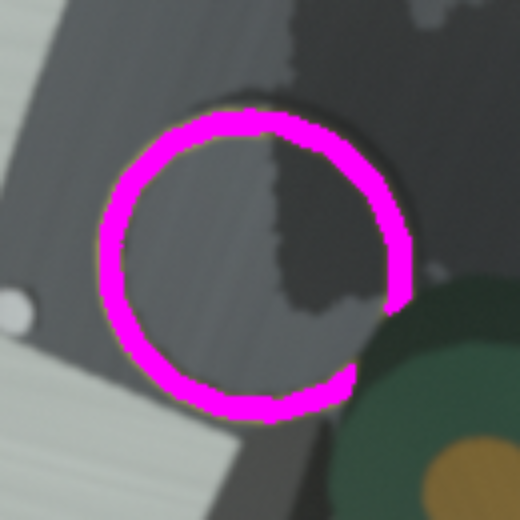

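```bash
python3 - <<'E'
from h import *
st(); go([471,305.4,75],None)
E
python3 -m jog '[-1,3,-10,0,0,0,-3,10,-24,0,0,0,-5,20,-38,0,0,0,-6,32,-47,0,0,0,-6.5,42,-51,0,0,0,-6.5,50,-51.5,0,0,0,-6.5,54,-51.5,0,0,0,-6.5,54,-51.5,0,0,0,-6.5,54,-51.5,0,0,0]'
python3 - <<'E'
from h import *
st(); go([471,305.4,62],None)
p=manip.camera("wrist"); cv2.imwrite("pics/w9.png",p["img"][:,:,::-1])
p=manip.camera("scene"); cv2.imwrite("pics/s4.png",cv2.resize(p["img"][130:230,300:440],None,fx=5,fy=5,interpolation=cv2.INTER_CUBIC)[:,:,::-1])
E
```

```text
t 21.30 pos [477.1 251.9 129.7] rot [-1.5705e+00 -5.0000e-04 -2.9058e+00] F [ 0.2 -0.  -2.6] gap 47.3
shift [ -6.6  54.7 -53.5]
jaw ang -76.49  yaxis [-5.e-04 -4.e-04 -1.e+00]
clock: 22.05
eef_pos: [471.6, 303.9, 75.9]
eef_rot: [-1.571, -0.0, -2.906]
wrist_force: [1.3, -0.1, -2.4]
finger_gap: 47.2
t 22.05 pos [471.6 303.9  75.9] rot [-1.5707e+00 -1.0000e-04 -2.9061e+00] F [ 1.3 -0.1 -2.4] gap 47.2
shift [ 0.2 13.9 -1.6]
jaw ang -76.51  yaxis [-1.e-04 -1.e-04 -1.e+00]
```

View pics/w9.png

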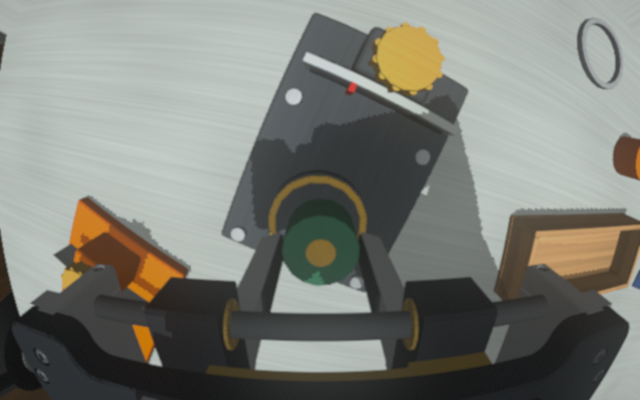

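View pics/s4.png

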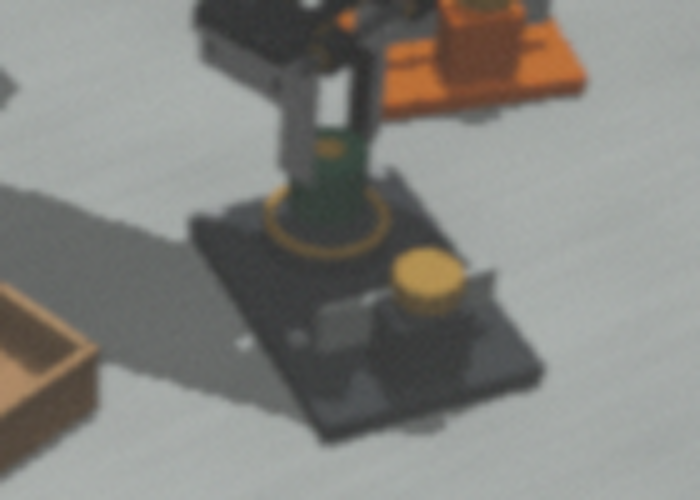

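Centred to within 2 mm; shift −1.5 along tool z and lower.

```bash
python3 -m jog '[0,2,-1.5,0,0,0,0,4.5,-1.5,0,0,0,0,7,-1.5,0,0,0,0,9,-1.5,0,0,0,0,10.5,-1.5,0,0,0,0,11.5,-1.5,0,0,0,0,12.5,-1.5,0,0,0,0,13.2,-1.5,0,0,0,0,13.2,-1.5,0,0,0,0,13.2,-1.5,0,0,0]'
```

```text
clock: 22.98
eef_pos: [471.1, 305.7, 62.8]
eef_rot: [-1.571, 0.0, -2.906]
wrist_force: [0.3, 0.3, -2.1]
finger_gap: 47.3
```

```bash
python3 -m jog '[0,0.4,0,0,0,0,0,0.8,0,0,0,0,0,1.2,0,0,0,0,0,1.2,0,0,0,0,0,1.2,0,0,0,0]'
```

```text
clock: 23.4
eef_pos: [471.2, 305.7, 62.0]
eef_rot: [-1.571, 0.0, -2.906]
wrist_force: [-2.6, -0.9, 5.4]
finger_gap: 47.2
```

Contact. Release, rise, and check.

```bash
python3 -m jog '[0,0,0,0,0,0,0,0,0,0,0,0,0,0,0,0,0,0,0,0,0,0,0,0,0,0,0,0,0,0]' 66
python3 -m jog '[0,-6,0,0,0,0,0,-18,0,0,0,0,0,-36,0,0,0,0,0,-56,0,0,0,0,0,-76,0,0,0,0,0,-96,0,0,0,0,0,-116,0,0,0,0,0,-130,0,0,0,0,0,-138,0,0,0,0,0,-138,0,0,0,0]'
python3 - <<'E'
from h import *
st(); go([503.2,-275,200],103.5)
p=manip.camera("wrist"); cv2.imwrite("pics/w10.png",p["img"][:,:,::-1])
print(proj(p,[[471,305.4,70],[471,305.4,33]],True))
p=manip.camera("scene"); cv2.imwrite("pics/s5.png",cv2.resize(p["img"][130:340,140:440],None,fx=2.6,fy=2.6,interpolation=cv2.INTER_CUBIC)[:,:,::-1])
for q in manip.tip_of("rotor",p)[:3]: print(q["score"],q["xy"],onz(p,q["xy"],30))
E
```

```text
clock: 23.82
eef_pos: [471.1, 305.7, 61.5]
eef_rot: [-1.571, 0.0, -2.906]
wrist_force: [-0.1, 0.1, -0.0]
finger_gap: 65.9
clock: 24.65
eef_pos: [471.6, 306.0, 202.0]
eef_rot: [-1.572, 0.003, -2.906]
wrist_force: [-0.0, -0.5, 0.2]
finger_gap: 65.9
t 24.65 pos [471.6 306.  202. ] rot [-1.5718  0.0034 -2.9057] F [-0.  -0.5  0.2] gap 65.9
shift [105.1   1.1 572.3]
jaw ang -76.48  yaxis [ 0.0031  0.0018 -1.    ]
turn about tool y: 0.02 (world -0.02)
[[320.16059807 195.735458  ]
 [320.24074307 187.84024465]]
0.95 [291.5, 257.6] [[645.13362724 -44.93310657]]
0.84 [363.0, 171.8] [[462.93858522 306.28431246]]
```

View pics/w10.png

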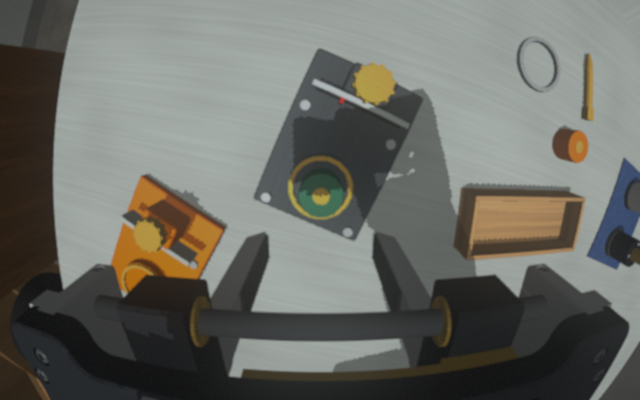

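View pics/s5.png

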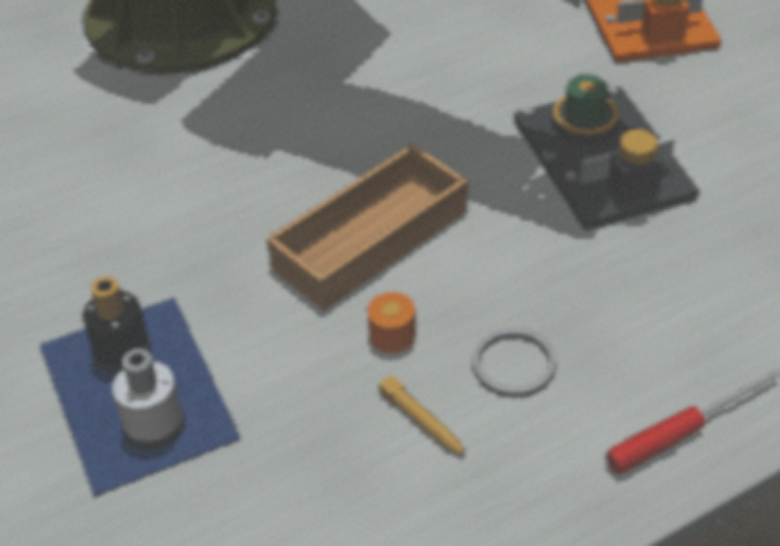

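```bash
python3 -m jog '[4,0,20,0,0,0,11,0,58,0,0,0,18,0,97,0,0,0,25,0,136,0,0,0,32,0,175,0,0,0,39,0,214,0,0,0,46,0,253,0,0,0,53,0,292,0,0,0,61,0,331,0,0,0,68,0,370,0,0,0]' 50
python3 -m jog '[7,0,38,0,0,0,14,0,76,0,0,0,21,0,114,0,0,0,28,0,152,0,0,0,33,0,180,0,0,0,36,10,196,0,0,0,37,25,202,0,0,0,37,40,202,0,0,0,37,50,202,0,0,0,37,50,202,0,0,0]'
python3 - <<'E'
from h import *
st(); go([503.2,-275,92.2],103.5)
p=manip.camera("wrist"); cv2.imwrite("pics/w11.png",p["img"][:,:,::-1])
print(proj(p,[[503.2,-275,98]],True))
E
```

```text
clock: 25.63
eef_pos: [490.7, -71.9, 198.7]
eef_rot: [-1.571, -0.001, -2.906]
wrist_force: [0.9, 0.2, 0.5]
finger_gap: 50.1
clock: 26.47
eef_pos: [501.6, -274.3, 146.6]
eef_rot: [-1.574, -0.003, -2.906]
wrist_force: [-0.1, 0.1, 0.7]
finger_gap: 49.8
t 26.47 pos [ 501.6 -274.3  146.6] rot [-1.5743 -0.0033 -2.9057] F [-0.1  0.1  0.7] gap 49.8
shift [-1.6 54.4  1.2]
jaw ang -76.49  yaxis [-0.004   0.0026 -1.    ]
turn about tool y: 0.01 (world -0.01)
[[320.82341209 219.1586483 ]]
```

View pics/w11.png

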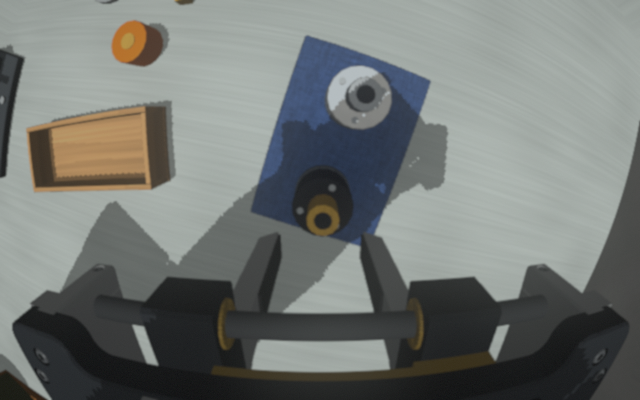

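```bash
python3 -m jog '[0,0,0,0,0,0,0,12,0,0,0,0,0,24,0,0,0,0,0,36,0,0,0,0,0,46,0,0,0,0,0,52,0,0,0,0,0,56,0,0,0,0,0,57,0,0,0,0,0,57,0,0,0,0,0,57,0,0,0,0]'
python3 - <<'E'
from h import *
st(); go([503.2,-275,92.2],103.5)
E
```

```text
clock: 27.35
eef_pos: [502.9, -275.2, 93.0]
eef_rot: [-1.57, 0.001, -2.906]
wrist_force: [-0.2, -0.4, 0.1]
finger_gap: 50.0
t 27.35 pos [ 502.9 -275.2   93. ] rot [-1.5703e+00  5.0000e-04 -2.9057e+00] F [-0.2 -0.4  0.1] gap 50.0
shift [-0.3  0.8 -0.1]
jaw ang -76.49  yaxis [ 6.e-04 -4.e-04 -1.e+00]
turn about tool y: 0.01 (world -0.01)
```

```bash
python3 -m jog '[0,0,0,0,0,0,0,0,0,0,0,0,0,0,0,0,0,0,0,0,0,0,0,0,0,0,0,0,0,0,0,0,0,0,0,0]' 0 25
python3 -m jog '[0,-4,0,0,0,0,0,-12,0,0,0,0,0,-22,0,0,0,0,0,-34,0,0,0,0,0,-46,0,0,0,0,0,-58,0,0,0,0,0,-70,0,0,0,0,0,-82,0,0,0,0,0,-90,0,0,0,0,0,-90,0,0,0,0]'
python3 - <<'E'
from h import *
st(); go([478.4,67.6,183],103.5)
E
```

```text
clock: 27.85
eef_pos: [502.7, -275.2, 92.7]
eef_rot: [-1.57, 0.0, -2.906]
wrist_force: [0.7, -0.4, 1.1]
finger_gap: 24.9
clock: 28.68
eef_pos: [503.3, -275.4, 184.8]
eef_rot: [-1.569, 0.002, -2.906]
wrist_force: [-0.2, 0.2, -1.7]
finger_gap: 25.1
t 28.68 pos [ 503.3 -275.4  184.8] rot [-1.5686e+00  2.1000e-03 -2.9057e+00] F [-0.2  0.2 -1.7] gap 25.1
shift [ -56.     1.2 -339.3]
jaw ang -76.49  yaxis [ 0.0025 -0.0016 -1.    ]
turn about tool y: 0.01 (world -0.01)
```

```bash
python3 -m jog '[-2,0,-10,0,0,0,-6,0,-36,0,0,0,-12,0,-72,0,0,0,-18,0,-110,0,0,0,-24,0,-148,0,0,0,-31,0,-186,0,0,0,-37,0,-224,0,0,0,-43,0,-262,0,0,0,-49,0,-300,0,0,0,-54,0,-326,0,0,0]'
python3 -m jog '[-1,0,-8,0,0,0,-2,0,-13,0,0,0,-2,0,-13,0,0,0,-2,0,-13,0,0,0,-2,0,-13,0,0,0,-2,0,-13,0,0,0]'
python3 - <<'E'
from h import *
st(); go([478.4,67.6,94.5],103.5)
p=manip.camera("wrist"); cv2.imwrite("pics/w12.png",p["img"][:,:,::-1])
E
```

```text
clock: 29.52
eef_pos: [477.5, 57.8, 181.9]
eef_rot: [-1.571, -0.001, -2.904]
wrist_force: [1.3, -0.6, -2.2]
finger_gap: 24.9
clock: 30.02
eef_pos: [478.0, 66.7, 182.4]
eef_rot: [-1.571, -0.0, -2.907]
wrist_force: [-0.5, -0.3, -2.3]
finger_gap: 24.9
t 30.02 pos [478.   66.7 182.4] rot [-1.5708e+00 -2.0000e-04 -2.9072e+00] F [-0.5 -0.3 -2.3] gap 24.9
shift [-0.6 87.9 -0.7]
jaw ang -76.57  yaxis [-2.e-04 -1.e-04 -1.e+00]
turn about tool y: -0.07 (world +0.07)
```

View pics/w12.png

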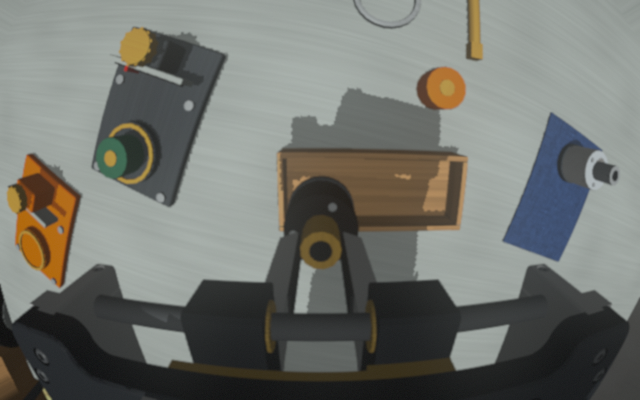

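```bash
python3 -m jog '[0,6,0,0,0,0,0,16,0,0,0,0,0,28,0,0,0,0,0,40,0,0,0,0,0,52,0,0,0,0,0,62,0,0,0,0,0,70,0,0,0,0,0,76,0,0,0,0,0,80,0,0,0,0,0,82,0,0,0,0]'
python3 -m jog '[0,1,0,0,0,0,0,2,0,0,0,0,0,3,0,0,0,0,0,4,0,0,0,0,0,5,0,0,0,0,0,5,0,0,0,0,0,5,0,0,0,0]'
```

```text
clock: 30.9
eef_pos: [477.8, 67.7, 100.1]
eef_rot: [-1.571, -0.0, -2.906]
wrist_force: [0.5, 0.1, -2.9]
finger_gap: 25.3
clock: 31.48
eef_pos: [477.9, 67.7, 95.6]
eef_rot: [-1.571, 0.0, -2.906]
wrist_force: [-0.3, 1.1, -3.3]
finger_gap: 25.2
```

```bash
python3 -m jog '[0,0.5,0,0,0,0,0,1,0,0,0,0,0,1.3,0,0,0,0,0,1.3,0,0,0,0,0,1.3,0,0,0,0]'
```

```text
clock: 31.9
eef_pos: [478.2, 67.6, 94.6]
eef_rot: [-1.571, 0.001, -2.906]
wrist_force: [-1.0, -1.2, 4.8]
finger_gap: 25.2
```

Contact. Release and go for the airspeed.

```bash
python3 -m jog '[0,0,0,0,0,0,0,0,0,0,0,0,0,0,0,0,0,0,0,0,0,0,0,0,0,0,0,0,0,0]' 50
python3 -m jog '[0,-6,0,0,0,0,0,-18,0,0,0,0,0,-36,0,0,0,0,0,-56,0,0,0,0,0,-76,0,0,0,0,0,-96,0,0,0,0,0,-100,0,0,0,0,0,-100,0,0,0,0]'
python3 - <<'E'
from h import *
st(); go([603.8,-282.8,150],103.5)
p=manip.camera("wrist"); cv2.imwrite("pics/w13.png",p["img"][:,:,::-1])
print(proj(p,[[478.1,67.4,100]],True))
E
```

```text
clock: 32.32
eef_pos: [477.9, 67.7, 94.2]
eef_rot: [-1.571, -0.0, -2.906]
wrist_force: [-0.2, 0.5, -1.0]
finger_gap: 49.7
clock: 32.98
eef_pos: [478.4, 67.7, 195.4]
eef_rot: [-1.57, 0.002, -2.906]
wrist_force: [-0.5, -0.3, 0.1]
finger_gap: 50.4
t 32.98 pos [478.4  67.7 195.4] rot [-1.5704e+00  2.5000e-03 -2.9057e+00] F [-0.5 -0.3  0.1] gap 50.4
shift [-39.9  45.7 370.1]
jaw ang -76.48  yaxis [ 2.5e-03  2.0e-04 -1.0e+00]
turn about tool y: 0.02 (world -0.02)
[[319.73128098 204.98672498]]
```

View pics/w13.png

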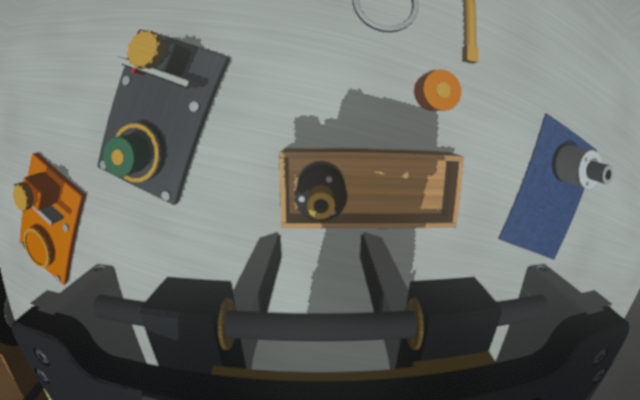

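```bash
python3 -m jog '[-3,0,30,0,0,0,-7,0,68,0,0,0,-11,0,106,0,0,0,-15,0,144,0,0,0,-20,0,182,0,0,0,-24,0,220,0,0,0,-28,0,258,0,0,0,-32,0,296,0,0,0,-36,0,334,0,0,0,-39,0,356,0,0,0]'
python3 -m jog '[-1,6,10,0,0,0,-1,18,14,0,0,0,-1,30,14,0,0,0,-1,40,14,0,0,0,-1,45,14,0,0,0,-1,45,14,0,0,0,-1,45,14,0,0,0]'
python3 - <<'E'
from h import *
st(); go([603.8,-282.8,91.5],103.5)
p=manip.camera("wrist"); cv2.imwrite("pics/w14.png",p["img"][:,:,::-1])
print(proj(p,[[603.8,-282.8,98]],True))
E
```

```text
clock: 33.87
eef_pos: [598.8, -272.7, 191.8]
eef_rot: [-1.572, -0.002, -2.908]
wrist_force: [-1.1, 0.2, 0.4]
finger_gap: 49.8
clock: 34.45
eef_pos: [603.3, -281.9, 149.4]
eef_rot: [-1.571, 0.0, -2.905]
wrist_force: [0.1, -1.0, 0.5]
finger_gap: 50.3
t 34.45 pos [ 603.3 -281.9  149.4] rot [-1.5708  0.     -2.9048] F [ 0.1 -1.   0.5] gap 50.3
shift [-0.3 57.9  1. ]
jaw ang -76.43  yaxis [ 0.  0. -1.]
turn about tool y: 0.07 (world -0.07)
[[320.53291675 219.59504713]]
```

View pics/w14.png

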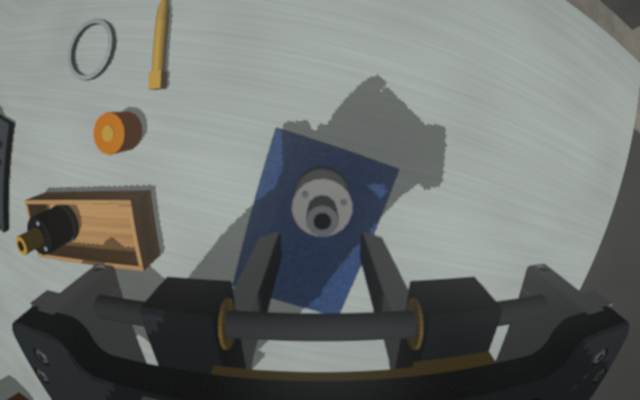

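```bash
python3 -m jog '[0,12,0,0,0,0,0,24,0.5,0,0,0,0,36,0.5,0,0,0,0,46,0.5,0,0,0,0,52,0.5,0,0,0,0,56,0.5,0,0,0,0,57.5,0.5,0,0,0,0,57.5,0.5,0,0,0,0,57.5,0.5,0,0,0]'
python3 -m jog '[0,0,0,0,0,0,0,0,0,0,0,0,0,0,0,0,0,0,0,0,0,0,0,0,0,0,0,0,0,0,0,0,0,0,0,0]' 0 25
python3 -m jog '[0,-4,0,0,0,0,0,-12,0,0,0,0,0,-22,0,0,0,0,0,-34,0,0,0,0,0,-46,0,0,0,0,0,-58,0,0,0,0,0,-70,0,0,0,0,0,-82,0,0,0,0,0,-90,0,0,0,0,0,-90,0,0,0,0]'
python3 - <<'E'
from h import *
st(); go([506.6,-49,183],103.5)
E
```

```text
clock: 35.25
eef_pos: [603.6, -283.4, 92.2]
eef_rot: [-1.57, 0.001, -2.906]
wrist_force: [0.0, 0.6, -0.2]
finger_gap: 49.9
clock: 35.75
eef_pos: [603.4, -283.2, 92.0]
eef_rot: [-1.571, 0.0, -2.906]
wrist_force: [-0.2, 0.4, 1.7]
finger_gap: 25.0
clock: 36.58
eef_pos: [604.0, -283.5, 184.2]
eef_rot: [-1.569, 0.002, -2.906]
wrist_force: [-0.1, -0.1, -2.5]
finger_gap: 25.3
t 36.58 pos [ 604.  -283.5  184.2] rot [-1.5687e+00  2.4000e-03 -2.9057e+00] F [-0.1 -0.1 -2.5] gap 25.3
shift [  39.9    0.6 -250.8]
jaw ang -76.49  yaxis [ 0.0028 -0.0015 -1.    ]
turn about tool y: 0.01 (world -0.01)
```

```bash
python3 -m jog '[1,0,-7,0,0,0,4,0,-25,0,0,0,9,0,-55,0,0,0,14,0,-88,0,0,0,19,0,-121,0,0,0,25,0,-154,0,0,0,30,0,-187,0,0,0,35,0,-217,0,0,0,38,0,-240,0,0,0,40,0,-251,0,0,0]'
python3 -m jog '[0,0,0,0,0,0,0,0,0,0,0,0,0,0,0,0,0,0,0,0,0,0,0,0]'
python3 - <<'E'
from h import *
st(); go([506.6,-49,94],103.5)
p=manip.camera("wrist"); cv2.imwrite("pics/w15.png",p["img"][:,:,::-1])
E
```

```text
clock: 37.42
eef_pos: [504.3, -46.0, 181.2]
eef_rot: [-1.572, -0.001, -2.904]
wrist_force: [0.8, -0.5, -2.4]
finger_gap: 25.1
clock: 37.75
eef_pos: [506.1, -49.5, 181.4]
eef_rot: [-1.571, -0.0, -2.907]
wrist_force: [-0.1, -0.6, -2.7]
finger_gap: 24.9
t 37.75 pos [506.1 -49.5 181.4] rot [-1.5708e+00 -4.0000e-04 -2.9068e+00] F [-0.1 -0.6 -2.7] gap 24.9
shift [-0.7 87.4 -0.3]
jaw ang -76.55  yaxis [-4.e-04 -1.e-04 -1.e+00]
turn about tool y: -0.05 (world +0.05)
```

View pics/w15.png

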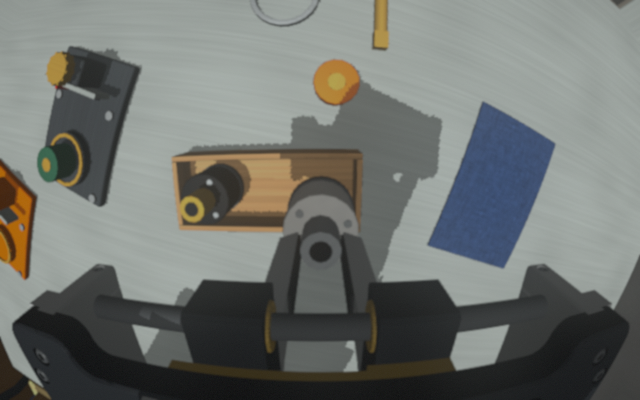

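```bash
python3 -m jog '[0,6,0,0,0,0,0,16,0,0,0,0,0,28,0,0,0,0,0,40,0,0,0,0,0,52,0,0,0,0,0,62,0,0,0,0,0,70,0,0,0,0,0,76,0,0,0,0,0,80,0,0,0,0,0,82,0,0,0,0]'
python3 -m jog '[0,1,0,0,0,0,0,2,0,0,0,0,0,3,0,0,0,0,0,4,0,0,0,0,0,5,0,0,0,0,0,5,0,0,0,0,0,5,0,0,0,0]'
```

```text
clock: 38.63
eef_pos: [505.8, -48.6, 99.3]
eef_rot: [-1.571, -0.0, -2.906]
wrist_force: [-0.6, 0.4, -2.3]
finger_gap: 25.2
clock: 39.22
eef_pos: [505.8, -48.5, 94.8]
eef_rot: [-1.571, 0.0, -2.906]
wrist_force: [0.8, 0.4, -2.1]
finger_gap: 24.8
```

```bash
python3 -m jog '[0,0.5,0,0,0,0,0,1,0,0,0,0,0,1.3,0,0,0,0,0,1.3,0,0,0,0,0,1.3,0,0,0,0]'
```

```text
clock: 39.63
eef_pos: [506.0, -48.5, 93.9]
eef_rot: [-1.571, 0.001, -2.906]
wrist_force: [-2.4, 0.1, 6.1]
finger_gap: 24.9
```

```bash
python3 -m jog '[0,0,0,0,0,0,0,0,0,0,0,0,0,0,0,0,0,0,0,0,0,0,0,0,0,0,0,0,0,0]' 50
python3 -m jog '[0,-6,0,0,0,0,0,-18,0,0,0,0,0,-36,0,0,0,0,0,-56,0,0,0,0,0,-76,0,0,0,0,0,-96,0,0,0,0,0,-116,0,0,0,0,0,-136,0,0,0,0,0,-150,0,0,0,0,0,-150,0,0,0,0]'
python3 -m jog '[20,0,0,0,0,0,40,0,0,0,0,0,60,0,0,0,0,0,70,0,0,0,0,0,70,0,0,0,0,0,70,0,0,0,0,0]'
python3 - <<'E'
from h import *
st()
p=manip.camera("wrist"); cv2.imwrite("pics/w16.png",p["img"][:,:,::-1])
print(proj(p,[[478.0,67.4,100],[506.6,-49.1,100],[471,305.4,70]],True))
p=manip.camera("scene"); cv2.imwrite("pics/s6.png",cv2.resize(p["img"][130:340,140:440],None,fx=2.6,fy=2.6,interpolation=cv2.INTER_CUBIC)[:,:,::-1])
E
```

```text
clock: 40.05
eef_pos: [505.8, -48.5, 93.4]
eef_rot: [-1.571, -0.0, -2.906]
wrist_force: [-0.1, 0.6, 1.1]
finger_gap: 50.0
clock: 40.88
eef_pos: [506.7, -48.7, 246.7]
eef_rot: [-1.569, 0.005, -2.906]
wrist_force: [0.6, -0.5, 0.2]
finger_gap: 49.8
clock: 41.38
eef_pos: [438.1, -64.9, 243.5]
eef_rot: [-1.571, 0.0, -2.906]
wrist_force: [0.5, -0.3, 0.4]
finger_gap: 50.0
t 41.38 pos [438.1 -64.9 243.5] rot [-1.5707e+00  4.0000e-04 -2.9062e+00] F [ 0.5 -0.3  0.4] gap 50.0
[[208.51951693 129.66157361]
 [320.16571341 125.696309  ]
 [ 72.39952631 109.00972213]]
```

View pics/w16.png

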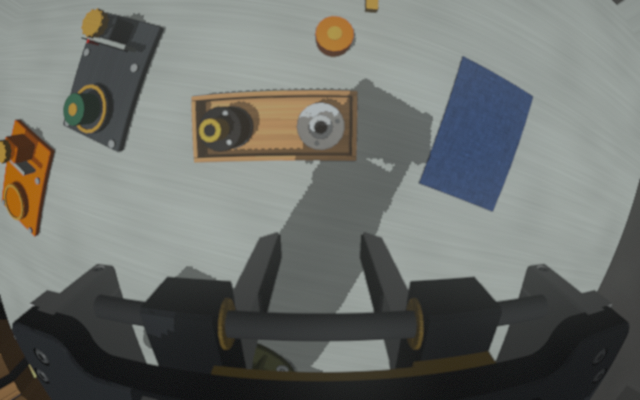

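View pics/s6.png

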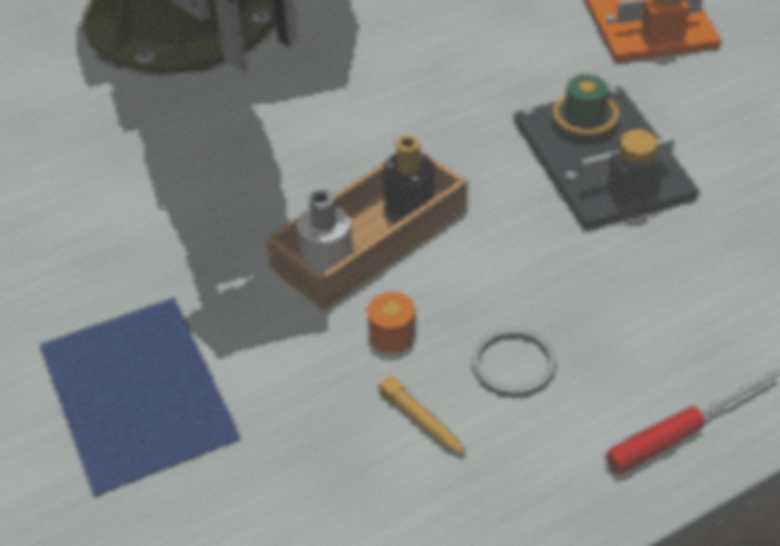

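Altimeter's boss shows at (209,130) and airspeed's at (320,126), both where predicted. The rotor's hub is at (73,109), also on its prediction. The ring and pitot tip have not moved, and the gripper is clear.

```bash
python3 -m jog '[0,0,0,0,0,0,0,0,0,0,0,0,0,0,0,0,0,0]'; python3 -c "
from cell import manip
print(manip.sign_off())"
```

```text
clock: 41.73
eef_pos: [438.1, -64.8, 243.2]
eef_rot: [-1.571, -0.0, -2.905]
wrist_force: [-0.0, 0.7, 0.5]
finger_gap: 50.1
the job is handed in; nothing more can be done
None
```

I completed the whole job in order and handed it in at 41.7 s. Sign-off reports no verdict.

- **Cases out:** the airspeed case went to the mat first, then the altimeter. The rotor stayed in its place in the lane.
- **Rotor:** it is seated in the dark test stand's brass-rimmed seat and released on light contact of about 5 N.
- **Cases back:** each case went back to its own end of the lane, again set down on light contact.

In the last wrist picture, both case bosses and the rotor hub were within about a pixel of where they should be, roughly 1 mm. The last scene picture shows all three upright, the chrome ring and pitot tip where they lay, and the gripper clear.

One check disagreed. After seating, the trained network's estimate of the rotor position from the scene camera was about 8 mm off the seat in x. I put this down to network error, because the wrist camera and the arm's own pose reading both put the rotor within about 1 mm of the seat axis.

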